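Demagnetize a lapping block on the sloping demagnetizer

TASK

Switch on the cream demagnetizer by pulling its red knob fully up, then take the lapping block by its wooden handle and lay its sole flat on the sloping face at the blue-striped end. Press the sprung face in about half-way and, without pressing hard, sweep the block in one stroke to the knob end of the face, keeping the face pressed in all along and lifting off only there. Then stand the block back in the middle of its green mat and push the knob fully down, leaving the ratchet wheel, mainspring barrel and loupe where they are.

Things in the scene. Friction and masses are not known exactly. Their poses are not given: they have to be found in the camera images.
- demag: Cream enamel demagnetizer, fixed: case 140 mm deep (x) by 240 mm wide (y) with a sloping top, its high edge (-x side) 120 mm high, plus a lower box, 85 mm wide and 65 mm high, at its +y side that carries the red knob. Origin under the middle of the sloping face, on the counter; x away from the robot at yaw 0, z up. A blue stripe crosses the sloping top at the -y end.
- face_mid (a point): Centre of the top of the flat grey metal face, 100 (x) by 200 mm (y), at rest; the point stays put when the face is pressed. z: the face's outward normal, leaning 30 degrees from vertical to the demagnetizer's +x side (away from the robot); y: level, along the face from the blue-striped end (-y) to the knob end (+y); x: down the slope. 99 mm above the counter; the face stands 16 mm proud of the case around it.
- face (a joint): How far the sprung face is pressed in along its inward normal, m: 0 at rest, stop at 0.014. It starts to move at about 4 N and needs 0.45 N more per mm (about 7 N at 0.007). It slides without tipping and springs back when let go. The demagnetizer works only with the face in by more than 0.003.
- knob_mid (a point): Centre of the head of the red push-pull knob, a disc 34 mm across and 30 mm tall, axis vertical; the point moves with it. Fully down it is 90 mm above the counter, the head's top at 105 mm, underside at 75 mm; the flat box top beneath is at 65 mm. Knob at x -20, y 165 mm in the demagnetizer's frame; 28 mm free to the main case.
- knob (a joint): Red knob's height above its lowest position in m: 0 fully down (off), 0.016 fully up (on, end stop). It takes about 4 N to move either way and stays where it is left.
- block_mid (a point): Centre of the wooden handle of the loose lapping block (about 0.3 kg): steel sole 90 (x) by 50 (y) by 14 mm, beech handle on top 70 (x) by 24 (y) by 44 mm tall with flat sides; 58 mm high in all. The point is 36 mm above the sole's underside, 22 mm below the handle's top. z points up out of the handle. Turned half round it is the same.
- block: The lapping block itself, origin at the centre of the sole's underside, axes as block_mid.
- mat_top (a point): Centre of the top surface of the green mat on which the block stands at the start, fixed to the counter, 160 mm (x) by 130 mm (y), 4 mm thick. x and y run along its sides.
- ratchet_mid (a point): Bystander: brass ratchet wheel, 82 mm across, 10 mm thick, lying in a shallow wooden tray 130 by 120 by 18 mm; point at its centre.
- barrel_mid (a point): Bystander: steel mainspring barrel, 61 mm across, 38 mm tall, loose on the counter; point at its centre.
- loupe_mid (a point): Bystander: tarnished nickel loupe, 48 mm across, 36 mm tall, loose on the counter; point at its centre.
Not all that is in view belongs to the job. Leave any pink, turquoise or yellow look-alike of the block alone.

How it is judged:
By the outcome, as a careful person would: the job done as asked, in the order asked, and still so for the second after the job is handed in, with the robot touching nothing.
It also fails if it takes over 72 s, if anything falls off the work surface, if the arm or the gripper's body presses on something with over 40 N, if the wrist force passes 120 N, or if a joint passes its speed limit or range.

ROBOT

A 6-joint arm with a two-finger parallel gripper is mounted at the origin on the work surface. World frame = base frame: x ahead of the robot, y to its left, z up, the work surface at z = 0. Lengths are in mm, angles in rad, forces in N, time in s.
With the tool pointing down it reaches from about 300 to 775 mm from the base axis. Payload 14.6 kg.
Tool frame: the origin (TCP) lies at the very end of the fingers, on their centre line; the grasp point (between the pads) lies 19 mm behind it (grip_depth is the distance from the TCP to the grasp point, in mm); z points along the fingers, x is the direction in which the jaws open and shut, and the axes are right-handed (so a half turn about z gives the same grasp; the last joint's range is limited). The gripper opens to 85 mm and grips with 20 to 120 N. Pads are 22 mm wide; open, the fingers measure 114 mm over their backs; the gripper's body (76 mm by 85 mm) begins 54 mm behind the grasp point. The pads swing forward as they close: fully open they stand 13 mm farther back than shut.
Start: joints at [-1.191, 0.3, 1.521, -0, 1.321, -0.067], TCP at [237.637, -496.002, 231.281] pointing down, gripper open.
Joint ranges: [-3.03, 3.03], [-0.79, 2.21], [0.23, 2.52], [-1.04, 4.18], [0, 3.07], [-2.55, 2.55]. Speed limits (rad/s): [2.22, 2.22, 2.57, 3.14, 3.14, 3.14].

INTERFACE

Orientations are given as a unit quaternion [w, x, y, z].
In Python, from bench import * gives the robot as it stands.
- The arm moves only by the tool jog_arm, never from a script. Its argument "deltas" is text: rows parted by semicolons, each of 7 numbers parted by spaces: the finger opening in mm, from 0 to 85.4, then the shift along the tool's x, y, z each as a share of 0.75 m, from -1 to 1, then the turn, a rotation vector about the tool's x, y, z each as a share of pi rad, from -1 to 1. A call has 1 to 8 rows; each row is the pose to reach, as a shift and turn from the pose commanded when the call began, along the tool's axes at that moment, turning the shorter way round; what a row does not reach only later rows make up. A row lasts 1/8 s, in which the tool goes at most 62.5 mm and 10.7 degrees, less where a joint would pass 70% of its speed; a pose out of reach is approached as far as the arm can. A call with a number of a shift or a turn outside -1 to 1 is refused whole. A call with a gripper value outside its range is refused whole. The fingers move at their own pace and stop on an object; the grip force is fixed at half the most. Time passes only in rows, so rows that repeat a pose let the fingers close. It gives the time, the measured TCP pose, the force and the opening at its end, in the units of the state.
- read_state(): the state, without advancing time (a new reading comes with each control period).
- read_camera(name): name is "side" or "top"; returns a dict with "color" (400x640x3 uint8, blue, green, red), "fx", "fy", "cx", "cy" (pixels), "world_to_cam" (4x4, takes a point from world to camera coordinates). Camera axes: x right, y down, z forward; pixel columns grow to the right and rows downward; lengths in mm; the calibration is good to about 2 mm. A picture is of the moment at which its call begins. There is no depth.
- sign_off(): hands the job in, once; it reports no verdict.
Trained networks look in the newest picture that a camera, given by its name, has taken for a name from the list of things; names that differ only in an ending like _2 or _b are one class to them, and where a whole thing is asked for, a point or a joint stands for the part that bears it (a point fixed in the world has none). Each returns a list of dicts, best first, with "conf" (0 to 1); they miss things now and then, are a little off and sometimes report something else, mostly with a low value. They report only what shows in the picture. A call takes as long as a camera call. They do not tell look-alikes from the thing itself.
- outline_of(camera, name): "pixels" (400x640 bool, what is visible of it) and "location" ([row, column] in pixels, amid what is visible of it).
The state is a dict: "clock": time; "qpos": joint angles; "dq": joint speeds; "joint_efforts": joint torques, N m; "position": TCP position; "ee_rot": TCP orientation; "contact_force": force on the tool from outside, world axes, zero at the start; "wrist_torque": the same for the moment, N m; "finger_gap": opening from 0.0 (shut) to 1.0 (fully open).
Only numpy, scipy, OpenCV 4.12 (cv2) and the standard library are available. Lean on these libraries where they do the work, as an engineer would, in place of code of your own. Each camera call takes 0.05 s, during which the arm holds its last target. There are 200 camera calls.

## Working session

There is one attempt and no reset: what is moved stays moved. The work goes in short steps, Python scripts to look and compute and a tool call to move; the robot and the scene stay as the last step left them, time stands still between calls to the robot, and variables do not carry over. Pictures are saved under pics/ and viewed, about 8 in all and at most 12, crops included, and the job is handed in when it is done.

Besides the shell and the picture viewer there is one more tool, called after "Request:" by a JSON object that holds its "api" and its "payload". jog_arm: Moves the arm, as the interface text tells. Shift numbers are shares of 0.75 m and turn numbers shares of pi rad, none past 1 either way. Its arguments: {"type":"object","properties":{"deltas":{"type":"string"}},"required":["deltas"]}

```bash
mkdir -p pics; ls; cat > h.py <<'E'
from bench import *
import numpy as np, cv2
from scipy.spatial.transform import Rotation as R
def snap(n,f):
    c=read_camera(n); cv2.imwrite('pics/'+f,c['color']); return c
def ray(c,row,col):
    W=np.array(c['world_to_cam']); Rm=W[:3,:3]; o=-Rm.T@W[:3,3]
    d=Rm.T@np.array([(col-c['cx'])/c['fx'],(row-c['cy'])/c['fy'],1]); return o,d
def atz(c,row,col,z):
    o,d=ray(c,row,col); return o+d*(z-o[2])/d[2]
def proj(c,p):
    W=np.array(c['world_to_cam']); q=W[:3,:3]@np.array(p)+W[:3,3]
    return np.array([q[1]/q[2]*c['fy']+c['cy'],q[0]/q[2]*c['fx']+c['cx']])
E
cat > a.py <<'E'
from h import *
cs={n:snap(n,n+'0.png') for n in('top','side')}
for n,c in cs.items():
    print(n,[round(float(c[k]),1) for k in('fx','cx','cy')],ray(c,c['cy'],c['cx'])[0].round(),ray(c,c['cy'],c['cx'])[1].round(2))
    for t,z in(('demag',60),('face_mid',99),('knob_mid',105),('block_mid',40),('mat_top',4),('ratchet_mid',10),('barrel_mid',38),('loupe_mid',36)):
        for o in outline_of(n,t)[:4]:
            r=o['location'];print(' ',t,round(o['conf'],2),np.round(r),int(o['pixels'].sum()),atz(c,r[0],r[1],z).round())
s=read_state();print({k:np.round(v,3).tolist() for k,v in s.items()})
E
python3 a.py
```

```text
pics
top [363.1, 320.9, 190.4] [ 445.  -18. 1028.] [ 0.05  0.01 -1.  ]
  demag 0.66 [166. 250.] 5921 [564. 179.  60.]
  face_mid 0.64 [163. 260.] 4549 [566. 144.  99.]
  knob_mid 0.59 [158. 194.] 188 [580. 313. 105.]
  block_mid 0.96 [128. 434.] 587 [ 664. -325.   40.]
  block_mid 0.94 [113. 381.] 594 [ 706. -179.   40.]
  block_mid 0.68 [280. 455.] 621 [ 251. -367.   40.]
  block_mid 0.67 [179. 374.] 570 [ 526. -156.   40.]
  mat_top 0.88 [167. 378.] 1910 [ 561. -173.    4.]
  ratchet_mid 0.83 [190. 436.] 579 [ 495. -333.   10.]
  barrel_mid 0.56 [110. 338.] 357 [718. -60.  38.]
  loupe_mid 0.73 [242. 271.] 207 [358. 126.  36.]
side [418.3, 325.6, 197.0] [ 56. 973. 883.] [ 0.32 -0.75 -0.58]
  demag 0.69 [249. 261.] 3792 [592. 216.  60.]
  face_mid 0.9 [230. 279.] 2055 [556. 162.  99.]
  face_mid 0.62 [194. 330.] 408 [488. -64.  99.]
  face_mid 0.61 [173. 356.] 163 [ 448. -211.   99.]
  knob_mid 0.66 [262. 246.] 160 [573. 318. 105.]
  block_mid 0.96 [195. 334.] 433 [ 506. -140.   40.]
  block_mid 0.91 [225. 363.] 523 [357. -15.  40.]
  block_mid 0.79 [179. 284.] 402 [ 715. -171.   40.]
  block_mid 0.5 [167. 313.] 235 [ 649. -287.   40.]
  mat_top 0.89 [203. 316.] 577 [ 563. -119.    4.]
  mat_top 0.22 [228. 275.] 1040 [635.  58.   4.]
  ratchet_mid 0.65 [175. 354.] 194 [ 494. -330.   10.]
  barrel_mid 0.81 [199. 269.] 220 [708. -37.  38.]
  barrel_mid 0.23 [193. 330.] 385 [ 524. -145.   38.]
  loupe_mid 0.6 [191. 331.] 420 [ 525. -161.   36.]
  loupe_mid 0.57 [256. 354.] 126 [338. 123.  36.]
{'clock': 0.9, 'qpos': [-1.191, 0.3, 1.521, 0.0, 1.321, -0.067], 'dq': [0.001, -0.001, -0.0, 0.003, 0.0, 0.001], 'joint_efforts': [-0.002, -54.335, -36.198, -0.0, 0.0, 0.0], 'position': [237.652, -496.001, 231.297], 'ee_rot': [-0.0, 0.846, -0.533, 0.0], 'contact_force': [-0.502, -0.301, -0.04], 'wrist_torque': [0.03, -0.035, 0.004], 'finger_gap': 1.001}
```

```bash
python3 -c "
import cv2
a=cv2.imread('pics/top0.png')[70:300,160:480];cv2.imwrite('pics/top0c.png',cv2.resize(a,None,fx=2.5,fy=2.5,interpolation=cv2.INTER_CUBIC))
a=cv2.imread('pics/side0.png')[140:300,200:400];cv2.imwrite('pics/side0c.png',cv2.resize(a,None,fx=3.7,fy=3.7,interpolation=cv2.INTER_CUBIC))"
```

```text
(no output)
```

View pics/top0c.png

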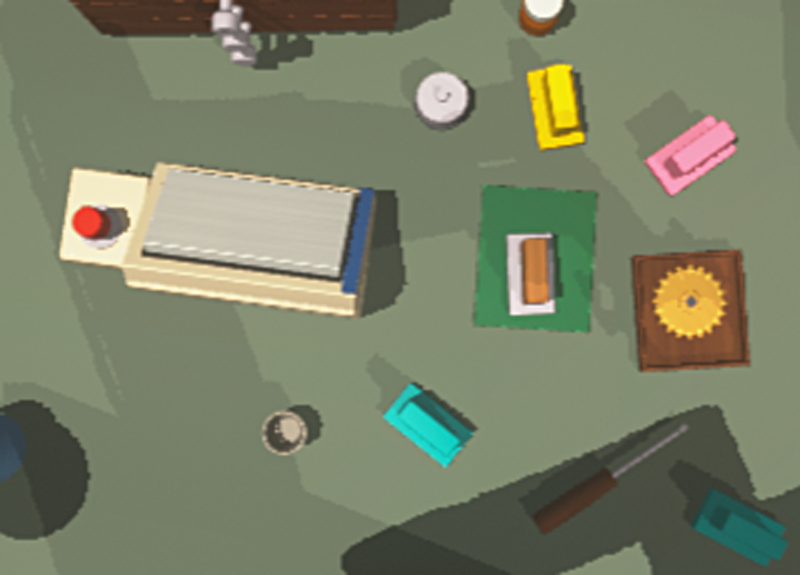

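View pics/side0c.png

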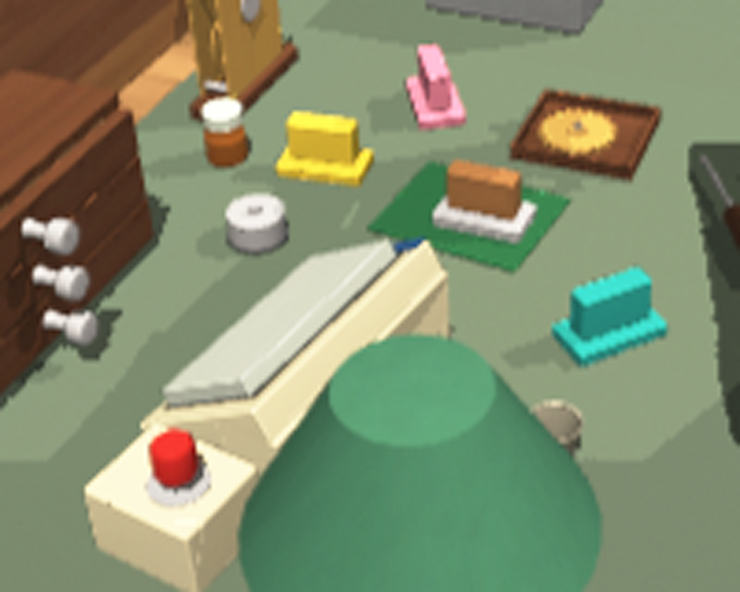

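```bash
cat > fit.py <<'E'
from h import *
from scipy.optimize import minimize
import sys
def place(P,x,y,yaw):
    return (R.from_euler('z',yaw).apply(np.array(P,float))+[x,y,0])
def box(x0,x1,y0,y1,z0,z1): return [[x,y,z] for x in(x0,x1) for y in(y0,y1) for z in(z0,z1)]
CASE=[[x,y,z] for y in(-120,120) for x,z in((-70,0),(-70,120),(70,39.5),(70,0))]
nx=np.array([.5,0,.866]); dx=np.array([.866,0,-.5])
FACE=[np.array([0,0,99])+a*dx+b*np.array([0,1,0])+c*nx for a in(-50,50) for b in(-100,100) for c in(0,-16)]
KNOB=lambda q:[[-20+17*np.cos(t),165+17*np.sin(t),z+q] for t in np.linspace(0,6.2,16) for z in(75,105)]
BLK=lambda z0:[box(-45,45,-25,25,z0,z0+14),box(-35,35,-12,12,z0+14,z0+58)]
def draw(c,hulls,p):
    m=np.zeros((400,640),np.uint8)
    for h in hulls:
        q=np.array([proj(c,v)[::-1] for v in place(h,*p)],np.float32)
        k=cv2.convexHull(q); cv2.fillConvexPoly(m,np.round(k*256).astype(np.int32),255,cv2.LINE_AA,8)
    return m/255.
def fit(terms,p0):
    # terms: (cam, hulls, mask)
    def f(p):
        v=0
        for c,h,m in terms:
            d=draw(c,h,p); v+=1-np.minimum(d,m).sum()/np.maximum(d,m).sum()
        return v/len(terms)
    r=minimize(f,p0,method='Nelder-Mead',options=dict(initial_simplex=np.array(p0)+np.array([[0,0,0],[15,0,0],[0,15,0],[0,0,.15]])))
    return r.x.round(3),round(r.fun,3)
E
cat > b.py <<'E'
from fit import *
cs={n:read_camera(n) for n in('top','side')}
t,s=cs['top'],cs['side']
def col(c,lo,hi):
    h=cv2.cvtColor(c['color'],cv2.COLOR_BGR2HSV); return cv2.inRange(h,lo,hi)>0
f=outline_of('top','face_mid')[0]['pixels']; d=outline_of('top','demag')[0]['pixels']
k=col(t,(0,150,90),(8,255,255)); k2=np.zeros_like(k);k2[140:175,185:215]=k[140:175,185:215]
print('knobpix',k2.sum(),np.argwhere(k2).mean(0))
full=[CASE,FACE,box(-70,30,120,205,0,65)]
for nm,T in(('face',[(t,[FACE],f)]),('dem',[(t,full,d|f|k2)]),('face+knob',[(t,[FACE],f),(t,[KNOB(0)],k2)])):
    print(nm,fit(T,[560,150,-.11]))
for n,c in cs.items():
    for o in outline_of(n,'block_mid'):
        r=o['location']
        if np.hypot(*(np.array(r)-((179,374) if n=='top' else (195,334))))<8:
            print('blk',n,fit([(c,BLK(4),o['pixels'])],[527,-160,0]))
    for o in outline_of(n,'mat_top')[:1]:
        b=[b['pixels'] for b in outline_of(n,'block_mid')]
        m=np.logical_or.reduce([o['pixels']]+b[:0]); 
        q=[np.array(atz(c,r,cc,4)[:2]) for cc,r in cv2.convexHull(np.argwhere(m)[:,::-1].astype(np.int32))[:,0]]
        print('mat',n,cv2.minAreaRect(np.array(q,np.float32)))
for n,c in cs.items():
    i=c['color'].copy()
    cv2.imwrite('pics/%s1.png'%n,i)
cv2.imwrite('pics/both.png',cv2.resize(np.vstack([t['color'],s['color']]),(480,600),interpolation=cv2.INTER_AREA))
print(read_state()['clock'])
E
python3 b.py
```

```text
knobpix 136 [158.58823529 195.70588235]
face (array([ 5.70956e+02,  1.51775e+02, -3.33000e-01]), np.float64(0.371))
dem (array([ 5.68827e+02,  1.47960e+02, -1.78000e-01]), np.float64(0.082))
face+knob (array([ 5.64649e+02,  1.44919e+02, -2.20000e-01]), np.float64(0.374))
blk top (array([ 5.25528e+02, -1.53081e+02,  3.50000e-02]), np.float64(0.14))
mat top ((544.822509765625, -160.27879333496094), (134.7760772705078, 164.66819763183594), 85.62620544433594)
blk side (array([ 5.24231e+02, -1.55433e+02,  5.20000e-02]), np.float64(0.108))
mat side ((542.4034423828125, -157.34423828125), (125.69649505615234, 154.70870971679688), 86.16730499267578)
1.4
```

View pics/both.png

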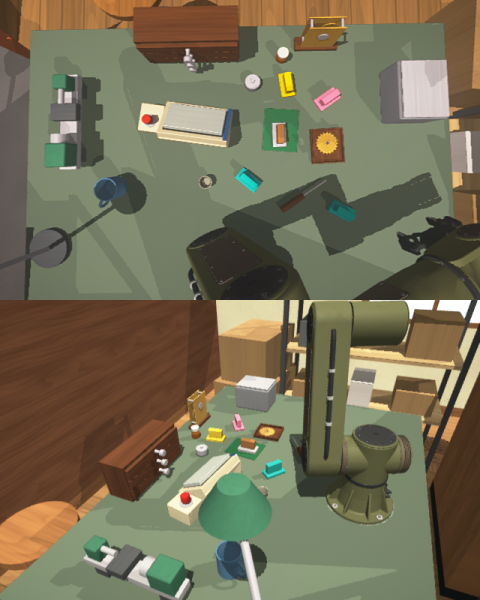

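```bash
cat > c.py <<'E'
from fit import *
t=read_camera('top'); read_camera('side'); 
i=t['color']; h=cv2.cvtColor(i,cv2.COLOR_BGR2HSV)
d=outline_of('top','demag')[0]['pixels']
roi=cv2.dilate(d.astype(np.uint8),np.ones((5,5)))>0
g=((h[...,1]<28)&(h[...,2]>120)&roi).astype(np.uint8)
g=cv2.morphologyEx(g,cv2.MORPH_CLOSE,np.ones((3,3)))
n,l,st,_=cv2.connectedComponentsWithStats(g); k=1+st[1:,4].argmax(); f=l==k
print('face px',f.sum())
top=[FACE[j] for j in range(0,8,2)]
cream=(h[...,2]>110)&roi
blue=(h[...,0]>100)&(h[...,0]<130)&(h[...,1]>90)&roi
kn=((h[...,0]<8)&(h[...,1]>150)&roi)
p,e=fit([(t,[top],f)],[567,147,-.13]);print('facetop',p,e)
full=[CASE,FACE,box(-70,30,120,205,0,65)]
print(fit([(t,[top],f),(t,[KNOB(0)],kn)],[567,147,-.13]))
cs=[CASE]
o=i.copy()
for H,cc in((top,(0,0,255)),(CASE,(255,0,0)),(KNOB(0),(0,255,0))):
    pass
big=cv2.resize(i,None,fx=6,fy=6,interpolation=cv2.INTER_CUBIC)
for H,cc in((top,(0,0,255)),(CASE,(255,0,0)),(KNOB(0),(0,200,0))):
    q=np.array([proj(t,v)[::-1] for v in place(H,*p)],np.float32)
    cv2.polylines(big,[np.round((cv2.convexHull(q)+.5)*6).astype(int)],True,cc,1)
bt=[525,-154,.04]
for H in BLK(4):
    q=np.array([proj(t,v)[::-1] for v in place(H,*bt)],np.float32)
    cv2.polylines(big,[np.round((cv2.convexHull(q)+.5)*6).astype(int)],True,(255,0,255),1)
a=big[130*6:200*6,180*6:313*6]; b=big[140*6:208*6,345*6:405*6]
b=cv2.resize(b,None,fx=.48,fy=.48)
cv2.imwrite('pics/ov.png',a)
cv2.imwrite('pics/ovb.png',big[140*6:208*6,345*6:405*6])
E
python3 c.py; python3 -c "
import cv2,numpy as np
a=cv2.imread('pics/ov.png');b=cv2.imread('pics/ovb.png')
a=cv2.resize(a,None,fx=.7,fy=.7);b=cv2.resize(b,None,fx=.65,fy=.65);o=np.zeros((max(a.shape[0],b.shape[0]),a.shape[1]+b.shape[1],3),np.uint8);o[:a.shape[0],:a.shape[1]]=a;o[:b.shape[0],a.shape[1]:]=b;print(o.shape);cv2.imwrite('pics/ov2.png',o)"
```

```text
face px 1952
facetop [ 5.78798e+02  1.45138e+02 -1.49000e-01] 0.286
(array([ 5.79038e+02,  1.44327e+02, -1.47000e-01]), np.float64(0.338))
(294, 793, 3)
```

View pics/ov2.png

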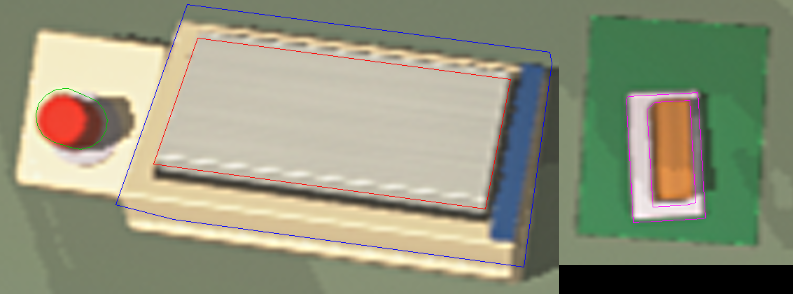

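```bash
cat > d.py <<'E'
from fit import *
import sys
p=[float(v) for v in sys.argv[1:4]]
out=[]
for n,(r0,r1,c0,c1),fx in(('top',(130,200,180,313),6),('side',(196,290,220,330),3.4)):
    c=read_camera(n); i=c['color']
    big=cv2.resize(i,None,fx=6,fy=6,interpolation=cv2.INTER_CUBIC)
    def line(a,col):
        q=np.array([proj(c,v)[::-1] for v in place(a,*p)]); cv2.polylines(big,[np.round((q+.5)*6).astype(int)],False,col,1)
    T=[FACE[j] for j in(0,2,6,4,0)]
    Bt=[FACE[j] for j in(1,3,7,5,1)]
    line(T,(0,0,255));line(Bt,(0,128,255))
    for y in(-120,120): line([[-70,y,0],[-70,y,120],[70,y,39.5],[70,y,0]],(255,0,0))
    for x,z in((-70,0),(-70,120),(70,39.5)): line([[x,-120,z],[x,120,z]],(255,0,0))
    line([[-20+17*np.cos(a),165+17*np.sin(a),105] for a in np.linspace(0,6.3,20)],(0,200,0))
    line([[-20+17*np.cos(a),165+17*np.sin(a),75] for a in np.linspace(0,6.3,20)],(0,200,0))
    b=big[r0*6:r1*6,c0*6:c1*6]; out.append(cv2.resize(b,(798,round(798*b.shape[0]/b.shape[1])))if n=='top' else b)
a,b=out; cv2.imwrite('pics/%s.png'%sys.argv[4],a); cv2.imwrite('pics/%ss.png'%sys.argv[4],b);print(a.shape,b.shape)
E
python3 d.py 570 147 -.14 e
```

```text
(420, 798, 3) (564, 660, 3)
```

View pics/e.png

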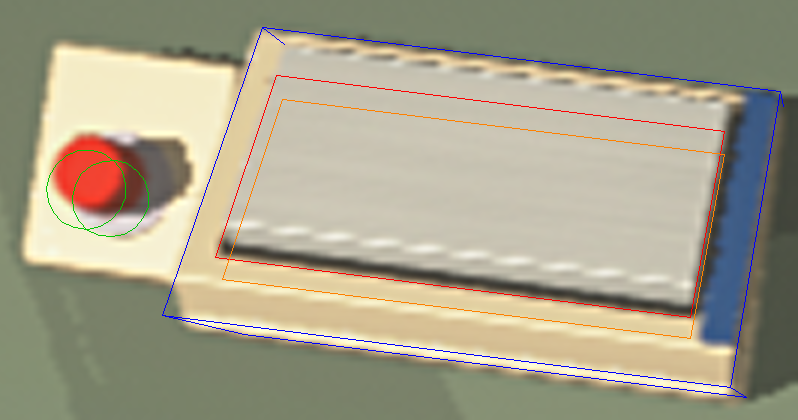

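View pics/es.png

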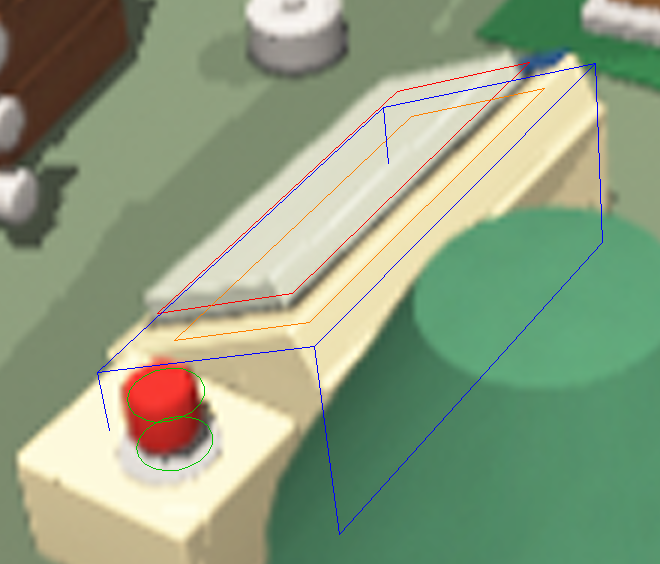

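```bash
cat > g.py <<'E'
from fit import *
from scipy.optimize import least_squares
t,s=read_camera('top'),read_camera('side')
C=lambda a,b:(np.array([0,0,99])+a*dx+[0,b,0])
obs=[(t,C(50,100),(282,45)),(t,C(50,-100),(740,103)),(t,C(-50,100),(222,238)),(t,C(-50,-100),(692,295)),
(s,C(50,100),(148,300)),(s,C(-50,100),(290,297)),(s,C(50,-100),(390,80))]
obs=[(c,P,np.array([(130 if c is t else 196)+v/6-.5,(180 if c is t else 220)+u/6-.5])) for c,P,(u,v) in obs]
ks=[]
for c in(t,s):
    h=cv2.cvtColor(c['color'],cv2.COLOR_BGR2HSV); m=((h[...,0]<8)|(h[...,0]>173))&(h[...,1]>150)&(h[...,2]>80)
    n,l,st,ce=cv2.connectedComponentsWithStats(m.astype(np.uint8)); 
    g=(158,195) if c is t else (262,246)
    k=min(range(1,n),key=lambda j:abs(ce[j][1]-g[0])+abs(ce[j][0]-g[1])); ks.append(l==k); print('knob px',st[k,4],ce[k])
def res(p,sel=obs):
    return np.concatenate([proj(c,place([P],*p[:3])[0]+[0,0,p[3]])-o for c,P,o in sel])
for nm,sel in(('top',obs[:4]),('both',obs)):
    r=least_squares(lambda p:np.r_[res(np.r_[p,0],sel)],[575,146,-.14]);print(nm,r.x.round(3),r.fun.round(1))
r=least_squares(res,[575,146,-.14,0]);print('dz free',r.x.round(3),r.fun.round(1))
cyl=[[17*np.cos(a),17*np.sin(a),z] for a in np.linspace(0,6.2,16) for z in(75,105)]
from scipy.optimize import minimize
def f(p):
    v=0
    for c,m in zip((t,s),ks):
        d=draw(c,[[[a,b,z+p[2]] for a,b,z in cyl]],[p[0],p[1],0]); v+=1-np.minimum(d,m).sum()/np.maximum(d,m).sum()
    return v
r=minimize(f,[583,313,0],method='Nelder-Mead',options=dict(initial_simplex=[[583,313,0],[590,313,0],[583,320,0],[583,313,8]]));print('knob',r.x.round(1),r.fun)
r=minimize(lambda p:f([*p,0]),[583,313],method='Nelder-Mead');print('knob dz0',r.x.round(1),r.fun)
E
python3 g.py
```

```text
knob px 132 [195.51515152 158.54545455]
knob px 150 [246.6 263.2]
top [ 5.80630e+02  1.43664e+02 -1.44000e-01] [ 1.   0.4  0.8 -1.4 -1.2  0.2 -0.5  0.8]
both [ 5.78863e+02  1.43279e+02 -1.38000e-01] [ 1.8  0.4  1.2 -1.3 -0.2  0.4 -0.   1.1  0.6 -0.4 -2.3 -1.8  0.6 -0.9]
dz free [ 5.79017e+02  1.43223e+02 -1.38000e-01 -7.62000e-01] [ 1.8  0.5  1.2 -1.3 -0.3  0.5 -0.   1.2  0.7 -0.4 -2.1 -1.8  0.7 -0.9]
knob [578.  310.8   2.7] 0.735627667788053
knob dz0 [579.5 310.6] 0.7281431117698799
```

```bash
cat > m.py <<'E'
from h import *
import sys
# demag pose, tool orientations
DX,DY,DYAW=579,143.3,-.138
def down(th,tilt=0,az=0):
    """jaw axis at world angle th, tool down; then leaned by tilt about horizontal axis pointing at az"""
    x=np.array([np.cos(th),np.sin(th),0]);z=np.array([0,0,-1.]);y=np.cross(z,x)
    r=R.from_matrix(np.array([x,y,z]).T)
    return R.from_rotvec(tilt*np.array([np.cos(az),np.sin(az),0]))*r
def cur():
    s=read_state();q=s['ee_rot'];return np.array(s['position']),R.from_quat([q[1],q[2],q[3],q[0]]),s
def show(pos,rot,base=None):
    p,r,s=cur()
    if base: p,r=np.array(base[0]),base[1]
    d=r.inv().apply(np.array(pos)-p)/750; w=(r.inv()*rot).as_rotvec()/np.pi
    print('shares',d.round(4),w.round(4),'rows>=',round(max(np.linalg.norm(d)*12,np.linalg.norm(w)*180/10.7),1))
def face(a,b,c): # point in face frame -> world
    v=np.array([0,0,99])+a*np.array([.866,0,-.5])+b*np.array([0,1,0])+c*np.array([.5,0,.866])
    return R.from_euler('z',DYAW).apply(v)+[DX,DY,0]
E
python3 - <<'E'
from m import *
show([580.5,310,190],down(-.138))
E
```

```text
shares [-0.7716 -0.8766  0.0551] [-0.      0.     -0.3139] rows>= 14.0
```

Request:
{"api": "jog_arm", "payload": {"deltas": "60 -0.7716 -0.8766 0.055 0 0 -0.314; 60 -0.7716 -0.8766 0.055 0 0 -0.314; 60 -0.7716 -0.8766 0.055 0 0 -0.314; 60 -0.7716 -0.8766 0.055 0 0 -0.314; 60 -0.7716 -0.8766 0.055 0 0 -0.314; 60 -0.7716 -0.8766 0.055 0 0 -0.314; 60 -0.7716 -0.8766 0.055 0 0 -0.314; 60 -0.7716 -0.8766 0.055 0 0 -0.314"}}

```text
clock: 2.75
position: [433.7, -34.4, 208.0]
ee_rot: [0.0, 0.998, -0.069, 0.0]
contact_force: [0.5, -1.0, 0.4]
finger_gap: 0.702
```

```bash
python3 - <<'E'
from m import *
print(cur()[0]);show([580.5,310,160],down(-.138))
E
```

```text
[433.67507371 -34.37138468 208.03769858]
shares [ 0.1309 -0.4817  0.0642] [ 0.     -0.0003  0.0002] rows>= 6.0
```

Request:
{"api": "jog_arm", "payload": {"deltas": "60 0.131 -0.482 0.064 0 0 0; 60 0.131 -0.482 0.064 0 0 0; 60 0.131 -0.482 0.064 0 0 0; 60 0.131 -0.482 0.064 0 0 0; 60 0.131 -0.482 0.064 0 0 0; 60 0.131 -0.482 0.064 0 0 0; 60 0.131 -0.482 0.064 0 0 0; 60 0.131 -0.482 0.064 0 0 0"}}

```text
clock: 3.75
position: [579.9, 308.0, 159.4]
ee_rot: [0.0, 0.998, -0.069, -0.0]
contact_force: [-0.3, -0.8, 0.3]
finger_gap: 0.697
```

```bash
python3 - <<'E'
from m import *
show([580.5,310,76],down(-.138))
c=read_camera('side');i=c['color'].copy()
b=cv2.resize(i,None,fx=6,fy=6,interpolation=cv2.INTER_CUBIC)
for p in([580.5,310,160],[580.5,310,105]):
    q=proj(c,p);cv2.circle(b,(int(q[1]*6+3),int(q[0]*6+3)),4,(255,0,255),2)
cv2.imwrite('pics/k1.png',b[200*6:290*6,200*6:310*6])
E
```

```text
shares [ 0.0005 -0.0028  0.1112] [0.0001 0.0001 0.0003] rows>= 1.3
```

View pics/k1.png

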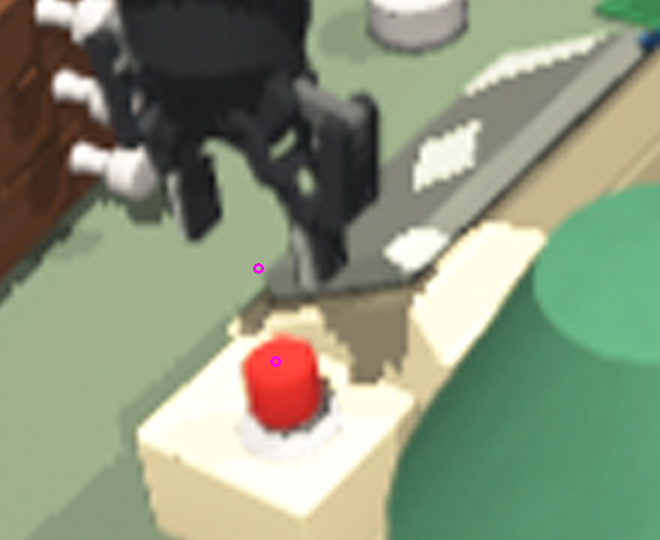

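Request:
{"api": "jog_arm", "payload": {"deltas": "60 0.0005 -0.003 0.055 0 0 0; 60 0.0005 -0.003 0.11 0 0 0; 60 0.0005 -0.003 0.11 0 0 0; 30 0.0005 -0.003 0.11 0 0 0; 30 0.0005 -0.003 0.11 0 0 0; 30 0.0005 -0.003 0.11 0 0 0; 30 0.0005 -0.003 0.11 0 0 0; 30 0.0005 -0.003 0.11 0 0 0"}}

```text
clock: 4.8
position: [579.8, 310.6, 79.3]
ee_rot: [-0.0, 0.998, -0.069, -0.001]
contact_force: [-13.0, -2.1, 4.5]
finger_gap: 0.376
```

Request:
{"api": "jog_arm", "payload": {"deltas": "20 -0.003 0 0 0 0 0; 20 -0.003 0 0 0 0 0; 20 -0.005 0 0 0 0 0"}}

```text
clock: 5.18
position: [579.2, 310.7, 79.4]
ee_rot: [-0.001, 0.998, -0.069, 0.003]
contact_force: [16.9, -3.8, -2.5]
finger_gap: 0.375
```

Request:
{"api": "jog_arm", "payload": {"deltas": "20 0.0025 0 0 0 0 0; 20 0.0025 0 -0.005 0 0 0; 20 0.0025 0 -0.01 0 0 0; 20 0.0025 0 -0.015 0 0 0; 20 0.0025 0 -0.019 0 0 0; 20 0.0025 0 -0.021 0 0 0; 20 0.0025 0 -0.021 0 0 0"}}

```text
clock: 6.05
position: [579.5, 310.6, 93.7]
ee_rot: [-0.0, 0.998, -0.069, 0.001]
contact_force: [5.2, -1.4, -1.1]
finger_gap: 0.372
```

Request:
{"api": "jog_arm", "payload": {"deltas": "20 0 0 -0.002 0 0 0; 20 0 0 -0.004 0 0 0; 20 0 0 -0.006 0 0 0; 20 0 0 -0.006 0 0 0"}}

```text
clock: 6.55
position: [579.1, 310.5, 95.8]
ee_rot: [0.0, 0.998, -0.069, 0.0]
contact_force: [12.9, 2.9, -20.3]
finger_gap: 0.374
```

Request:
{"api": "jog_arm", "payload": {"deltas": "60 0 0 -0.006 0 0 0; 60 0 0 -0.006 0 0 0; 60 0 0 -0.006 0 0 0; 60 0 0 -0.08 0 0 0; 60 0 0 -0.15 0 0 0; 60 0 0 -0.15 0 0 0"}}

```text
clock: 7.3
position: [580.0, 311.3, 215.2]
ee_rot: [-0.002, 0.998, -0.069, 0.003]
contact_force: [0.4, -0.1, -1.3]
finger_gap: 0.698
```

```bash
python3 - <<'E'
from m import *
print(cur()[0]);show([525,-154,150],down(np.pi/2+.043))
E
```

```text
[579.99269562 311.3113581  215.15745694]
shares [0.0118 0.625  0.0842] [ 0.0008 -0.0028 -0.5574] rows>= 9.4
```

Request:
{"api": "jog_arm", "payload": {"deltas": "60 0.012 0.625 0.02 0.001 -0.003 -0.557; 60 0.012 0.625 0.02 0.001 -0.003 -0.557; 60 0.012 0.625 0.02 0.001 -0.003 -0.557; 60 0.012 0.625 0.02 0.001 -0.003 -0.557; 60 0.012 0.625 0.02 0.001 -0.003 -0.557; 60 0.012 0.625 0.02 0.001 -0.003 -0.557; 60 0.012 0.625 0.084 0.001 -0.003 -0.557; 60 0.012 0.625 0.084 0.001 -0.003 -0.557"}}

```text
clock: 8.3
position: [523.7, -150.6, 148.7]
ee_rot: [-0.001, 0.799, 0.601, -0.003]
contact_force: [0.5, 0.2, 0.1]
finger_gap: 0.704
```

Request:
{"api": "jog_arm", "payload": {"deltas": "60 0 0 0 0 0 -0.1; 60 0 0 0 0 0 -0.1"}}

```text
clock: 8.55
position: [523.8, -149.6, 148.6]
ee_rot: [-0.003, 0.696, 0.718, -0.003]
contact_force: [0.2, -0.3, -0.4]
finger_gap: 0.702
```

```bash
cat > blk.py <<'E'
from fit import *
def blocks(z=4,guess=(525,-154,.04),w=None):
    for n in('top','side'):
        c=read_camera(n)
        for o in outline_of(n,'block_mid'):
            r=np.array(o['location']); g=proj(c,[guess[0],guess[1],z+30])
            if np.hypot(*(r-g))<10: print('blk',n,round(o['conf'],2),o['pixels'].sum(),fit([(c,BLK(z),o['pixels'])],list(guess)))
E
python3 - <<'E'
from m import *
from blk import blocks
blocks()
print(cur()[0]);show([525,-154,90],down(np.pi/2+.043))
c=read_camera('top');h=cv2.cvtColor(c['color'],cv2.COLOR_BGR2HSV)
m=cv2.inRange(h,(0,150,70),(8,255,255));
print('knob px',np.argwhere(m[140:175,180:215]).mean(0)+[140,180],proj(c,[580,310,121]),proj(c,[580,310,105]))
E
```

```text
blk side 0.82 390 (array([ 5.23657e+02, -1.56878e+02,  1.80000e-01]), np.float64(0.242))
[ 524.24867622 -148.85363253  149.34584374]
shares [-0.0068  0.0015  0.0791] [-0.0025  0.0004 -0.0063] rows>= 1.0
knob px [157.75886525 193.68085106] [157.49522302 192.7985919 ] [158.38083427 195.04620101]
```

Request:
{"api": "jog_arm", "payload": {"deltas": "60 -0.007 0.0015 0.08 -0.0025 0 -0.006; 60 -0.007 0.0015 0.08 -0.0025 0 -0.006; 60 -0.007 0.0015 0.12 -0.0025 0 -0.006; 60 -0.007 0.0015 0.15 -0.0025 0 -0.006; 60 -0.007 0.0015 0.165 -0.0025 0 -0.006; 60 -0.007 0.0015 0.165 -0.0025 0 -0.006"}}

```text
clock: 9.55
position: [525.2, -154.5, 26.8]
ee_rot: [0.001, 0.691, 0.723, -0.0]
contact_force: [0.6, -0.2, -0.6]
finger_gap: 0.703
```

```bash
python3 - <<'E'
from m import *
show([525,-154,23],down(np.pi/2+.043))
a=snap('top','g1t.png')['color'];b=snap('side','g1s.png')['color']
f=lambda i,r,c:cv2.resize(i[r:r+60,c:c+66],None,fx=6,fy=6,interpolation=cv2.INTER_CUBIC)
cv2.imwrite('pics/g1.png',np.hstack([f(a,150,345),f(b,165,300)]))
E
```

```text
shares [ 0.0007 -0.0002  0.005 ] [0.0003 0.0005 0.0005] rows>= 0.1
```

View pics/g1.png

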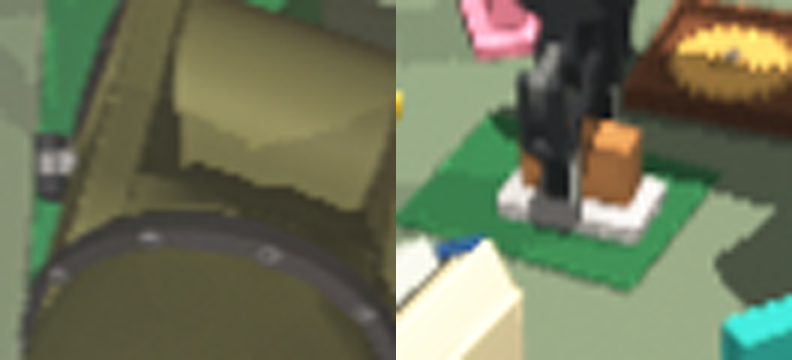

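```bash
python3 - <<'E'
from fit import *
c=read_camera('side')
def px(p): q=proj(c,p); return np.round([(q[1]-300+.5)*6+396,(q[0]-165+.5)*6])
print('finger near tip',px([525,-154+30,30]),px([525,-154+44,30]))
B=lambda a,b,z:place([[a,b,z]],525,-154,.043)[0]
print('sole near bottom edge',px(B(45,25,4)),px(B(-45,25,4)),'top',px(B(45,25,18)),px(B(-45,25,18)))
print('handle top',[px(B(a,b,62)) for a,b in((35,12),(-35,12),(-35,-12))])
E
```

```text
finger near tip [560. 203.] [551. 216.]
sole near bottom edge [495. 221.] [638. 249.] top [494. 202.] [638. 230.]
handle top [array([515., 131.]), array([629., 152.]), array([642., 130.])]
```

Request:
{"api": "jog_arm", "payload": {"deltas": "60 0 0 0.005 0 0 0; 15 0 0 0.005 0 0 0; 15 0 0 0.005 0 0 0; 15 0 0 0.005 0 0 0; 15 0 0 0.005 0 0 0; 15 0 0 0.005 0 0 0"}}

```text
clock: 10.45
position: [524.9, -154.5, 22.4]
ee_rot: [0.001, 0.691, 0.723, -0.0]
contact_force: [-1.5, 0.8, 4.1]
finger_gap: 0.273
```

Request:
{"api": "jog_arm", "payload": {"deltas": "15 0 0 -0.02 0 0 0; 15 0 0 -0.08 0 0 0; 15 0 0 -0.16 0 0 0; 15 0 0 -0.24 0 0 0; 15 0 0 -0.24 0 0 0"}}

```text
clock: 11.08
position: [526.0, -154.7, 207.6]
ee_rot: [0.005, 0.691, 0.723, 0.001]
contact_force: [-0.8, 0.3, -3.8]
finger_gap: 0.275
```

```bash
cat >> m.py <<'E'
FR=down(np.pi/2+DYAW,np.pi/6,np.pi/2+DYAW)
E
python3 - <<'E'
from m import *
print(FR.as_matrix()[:,2],face(0,-74,18.4),cur()[2]['contact_force'])
show(face(0,-74,68),FR)
E
```

```text
[-0.49524655  0.0687812  -0.8660254 ] [577.93291858  68.73793634 114.9344    ] [-0.84899705  0.26648116 -3.77655462]
shares [0.2889 0.1145 0.0658] [0.1691 0.0166 0.0566] rows>= 3.8
```

Request:
{"api": "jog_arm", "payload": {"deltas": "15 0.1 0.04 0.02 0.0564 0.0055 0.019; 15 0.2 0.08 0.04 0.11 0.011 0.038; 15 0.289 0.1145 0.065 0.169 0.0166 0.0566; 15 0.289 0.1145 0.065 0.169 0.0166 0.0566; 15 0.289 0.1145 0.065 0.169 0.0166 0.0566; 15 0.289 0.1145 0.065 0.169 0.0166 0.0566; 15 0.289 0.1145 0.065 0.169 0.0166 0.0566"}}

```text
clock: 11.95
position: [600.7, 65.0, 153.7]
ee_rot: [-0.199, 0.728, 0.633, -0.172]
contact_force: [-0.5, -0.2, -2.7]
finger_gap: 0.272
```

```bash
python3 - <<'E'
from m import *
p,r,s=cur();print(s['contact_force'],s['qpos'])
show(face(0,-74,28),FR)
a=snap('top','h1t.png')['color'];b=snap('side','h1s.png')['color']
f=lambda i,r,c,w:cv2.resize(i[r:r+90,c:c+w],None,fx=4.4,fy=4.4,interpolation=cv2.INTER_CUBIC)
cv2.imwrite('pics/h1.png',np.hstack([f(a,115,210,90),f(b,165,240,90)]))
E
```

```text
[-0.53599322 -0.18916684 -2.66189975] [ 0.01482766  0.79226757  1.03805013  0.08254857  1.83618375 -1.41667667]
shares [ 0.0007 -0.0004  0.0473] [-0.0024 -0.0008 -0.0001] rows>= 0.6
```

View pics/h1.png

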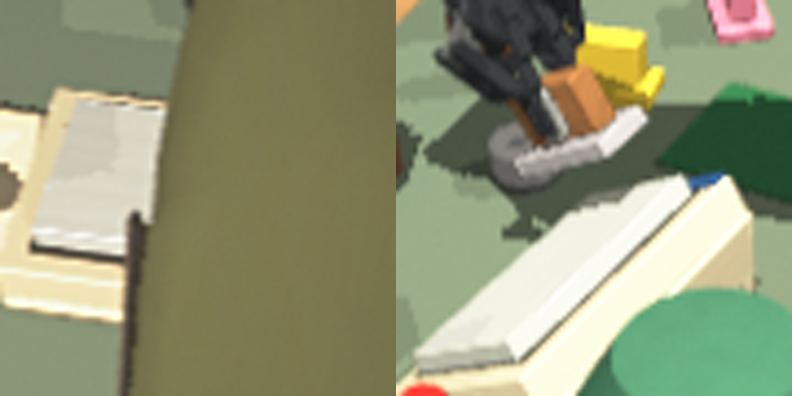

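Request:
{"api": "jog_arm", "payload": {"deltas": "15 0.0007 -0.0004 0.03 -0.0024 -0.0008 0; 15 0.0007 -0.0004 0.047 -0.0024 -0.0008 0; 15 0.0007 -0.0004 0.056 -0.0024 -0.0008 0; 15 0.0007 -0.0004 0.056 -0.0024 -0.0008 0; 15 0.0007 -0.0004 0.056 -0.0024 -0.0008 0"}}

```text
clock: 12.68
position: [579.9, 69.6, 117.7]
ee_rot: [-0.195, 0.728, 0.635, -0.17]
contact_force: [0.2, -1.0, -2.8]
finger_gap: 0.272
```

```bash
cat > st.py <<'E'
from m import *
p,r,s=cur()
n=FR.as_matrix(); v=R.from_euler('z',-DYAW).apply(p-[DX,DY,0])-[0,0,99]
print('clock',s['clock'],'TCP in face frame abc',np.round([v@[.866,0,-.5],v[1],v@[.5,0,.866]],2))
f=np.array(s['contact_force'])+[.6,0,3.]; print('force n',round(f@-n[:,2],2),'along y',round(f@n[:,0],2),'x',round(f@-n[:,1],2),'torque tool',np.round(r.inv().apply(s['wrist_torque']),2),'rot err',(FR.inv()*r).as_rotvec().round(3))
E
python3 st.py
```

```text
clock 12.675 TCP in face frame abc [  0.22 -72.85  21.69]
force n 0.69 along y -0.88 x -0.72 torque tool [-0.49 -0.03  0.03] rot err [-0.    -0.    -0.001]
```

Request:
{"api": "jog_arm", "payload": {"deltas": "15 -0.0015 0 0.002 0 0 0; 15 -0.0015 0 0.0045 0 0 0; 15 -0.0015 0 0.0045 0 0 0"}}

```text
clock: 13.05
position: [577.9, 68.7, 114.4]
ee_rot: [-0.195, 0.728, 0.635, -0.17]
contact_force: [2.4, -2.0, -0.6]
finger_gap: 0.274
```

```bash
python3 st.py
```

```text
clock 13.05 TCP in face frame abc [  0.2  -74.07  17.91]
force n 3.77 along y -1.58 x -1.63 torque tool [-0.62 -0.03  0.  ] rot err [-0.    -0.001 -0.001]
```

Request:
{"api": "jog_arm", "payload": {"deltas": "15 0 0 0.003 0 0 0; 15 0 0 0.006 0 0 0; 15 0 0 0.009 0 0 0; 15 0 0 0.009 0 0 0"}}

```text
clock: 13.55
position: [574.4, 69.2, 108.4]
ee_rot: [-0.195, 0.728, 0.635, -0.17]
contact_force: [3.8, -2.9, 2.1]
finger_gap: 0.275
```

```bash
python3 st.py
```

```text
clock 13.55 TCP in face frame abc [  0.21 -74.04  10.94]
force n 6.78 along y -2.28 x -1.54 torque tool [-0.74 -0.11  0.03] rot err [ 0.    -0.001 -0.001]
```

Request:
{"api": "jog_arm", "payload": {"deltas": "15 0.012 0 0 0 0 0; 15 0.024 0 0 0 0 0; 15 0.036 0 0 0 0 0; 15 0.048 0 0 0 0 0; 15 0.06 0 0 0 0 0; 15 0.072 0 0 0 0 0; 15 0.084 0 0 0 0 0; 15 0.096 0 0 0 0 0"}}

```text
clock: 14.55
position: [584.2, 141.1, 108.4]
ee_rot: [-0.195, 0.728, 0.635, -0.17]
contact_force: [3.4, -4.1, 3.4]
finger_gap: 0.277
```

```bash
python3 st.py
```

```text
clock 14.55 TCP in face frame abc [ 0.02 -1.46 10.86]
force n 7.81 along y -3.47 x -0.72 torque tool [-0.47 -0.62  0.01] rot err [ 0.001 -0.001 -0.001]
```

Depth and force are steady; continuing the stroke to the knob end.

Request:
{"api": "jog_arm", "payload": {"deltas": "15 0.012 0 0 0 0 0; 15 0.024 0 0 0 0 0; 15 0.036 0 0 0 0 0; 15 0.048 0 0 0 0 0; 15 0.06 0 0 0 0 0; 15 0.072 0 0 0 0 0; 15 0.084 0 0 0 0 0; 15 0.1 0 0 0 0 0"}}

```text
clock: 15.55
position: [594.4, 215.2, 108.4]
ee_rot: [-0.195, 0.728, 0.635, -0.171]
contact_force: [3.1, -3.5, 3.5]
finger_gap: 0.273
```

```bash
python3 st.py
```

```text
clock 15.55 TCP in face frame abc [-6.000e-02  7.338e+01  1.078e+01]
force n 7.71 along y -2.94 x -0.36 torque tool [-0.52 -0.59  0.02] rot err [ 0.001 -0.001 -0.001]
```

Request:
{"api": "jog_arm", "payload": {"deltas": "15 0.002 0 0 0 0 0; 15 0.002 0 0 0 0 0; 15 0.002 0 -0.02 0 0 0; 15 0.002 0 -0.06 0 0 0; 15 0.002 0 -0.12 0 0 0; 15 0.002 0 -0.12 0 0 0"}}

```text
clock: 16.3
position: [640.4, 209.9, 188.2]
ee_rot: [-0.195, 0.728, 0.635, -0.169]
contact_force: [-0.4, 0.5, -3.7]
finger_gap: 0.273
```

```bash
python3 st.py; python3 - <<'E'
from m import *
show([544,-159.5,200],down(np.pi/2-.077))
E
```

```text
clock 16.3 TCP in face frame abc [  0.17  74.4  103.11]
force n -0.57 along y 0.52 x -0.46 torque tool [-0.5  0.  -0. ] rot err [-0.003  0.001 -0.001]
shares [-0.5055 -0.0601  0.0156] [-0.1657 -0.0054 -0.0187] rows>= 6.1
```

Request:
{"api": "jog_arm", "payload": {"deltas": "15 -0.5055 -0.06 0.0156 -0.166 -0.005 -0.019; 15 -0.5055 -0.06 0.0156 -0.166 -0.005 -0.019; 15 -0.5055 -0.06 0.0156 -0.166 -0.005 -0.019; 15 -0.5055 -0.06 0.0156 -0.166 -0.005 -0.019; 15 -0.5055 -0.06 0.0156 -0.166 -0.005 -0.019; 15 -0.5055 -0.06 0.0156 -0.166 -0.005 -0.019; 15 -0.5055 -0.06 0.0156 -0.166 -0.005 -0.019; 15 -0.5055 -0.06 0.0156 -0.166 -0.005 -0.019"}}

```text
clock: 17.3
position: [541.4, -160.5, 197.2]
ee_rot: [-0.002, 0.734, 0.679, -0.001]
contact_force: [-0.2, -0.0, -3.2]
finger_gap: 0.275
```

```bash
python3 - <<'E'
from m import *
show([544,-159.5,26],down(np.pi/2-.077))
E
```

```text
shares [0.0014 0.0045 0.2282] [-0.0017 -0.0003 -0.0005] rows>= 2.7
```

Request:
{"api": "jog_arm", "payload": {"deltas": "15 0.001 0.004 0.08 -0.0017 0 0; 15 0.001 0.004 0.15 -0.0017 0 0; 15 0.001 0.004 0.2 -0.0017 0 0; 15 0.001 0.004 0.22 -0.0017 0 0; 15 0.001 0.004 0.228 -0.0017 0 0; 15 0.001 0.004 0.228 -0.0017 0 0"}}

```text
clock: 18.05
position: [546.2, -158.5, 28.6]
ee_rot: [0.001, 0.733, 0.68, 0.001]
contact_force: [-0.7, -0.2, -2.8]
finger_gap: 0.271
```

```bash
python3 - <<'E'
from m import *
print(cur()[2]['contact_force']);show([544,-159.5,22.4],down(np.pi/2-.077))
E
```

```text
[-0.74592464 -0.20991249 -2.80546762]
shares [-0.0015 -0.0028  0.0082] [0.0012 0.     0.0005] rows>= 0.1
```

Request:
{"api": "jog_arm", "payload": {"deltas": "15 -0.0015 -0.0028 0 0.001 0 0; 15 -0.0015 -0.0028 0.004 0.001 0 0; 15 -0.0015 -0.0028 0.007 0.001 0 0; 15 -0.0015 -0.0028 0.007 0.001 0 0"}}

```text
clock: 18.55
position: [543.6, -159.7, 22.5]
ee_rot: [-0.0, 0.733, 0.68, -0.0]
contact_force: [-0.5, -0.8, -2.7]
finger_gap: 0.272
```

Request:
{"api": "jog_arm", "payload": {"deltas": "15 0 0 0.001 0 0 0; 15 0 0 0.001 0 0 0"}}

```text
clock: 18.8
position: [543.6, -159.6, 22.4]
ee_rot: [-0.0, 0.733, 0.68, -0.0]
contact_force: [-4.1, 1.3, 7.2]
finger_gap: 0.275
```

Contact with the mat. Release, back off straight up.

Request:
{"api": "jog_arm", "payload": {"deltas": "35 0 0 0.0005 0 0 0; 50 0 0 0.0005 0 0 0; 60 0 0 0.0005 0 0 0; 60 0 0 0 0 0 0; 60 0 0 -0.05 0 0 0; 60 0 0 -0.13 0 0 0; 60 0 0 -0.21 0 0 0; 60 0 0 -0.24 0 0 0"}}

```text
clock: 19.8
position: [544.4, -159.9, 205.7]
ee_rot: [0.002, 0.733, 0.68, 0.001]
contact_force: [0.5, -0.1, -0.7]
finger_gap: 0.703
```

```bash
python3 - <<'E'
from m import *
show([580,310,200],down(-.138))
E
```

```text
shares [ 6.284e-01 -2.000e-04  6.800e-03] [ 0.0015 -0.0009  0.5198] rows>= 8.7
```

Request:
{"api": "jog_arm", "payload": {"deltas": "0 0.6284 0 0.007 0.0015 -0.001 0; 0 0.6284 0 0.007 0.0015 -0.001 0; 0 0.6284 0 0.007 0.0015 -0.001 0; 0 0.6284 0 0.007 0.0015 -0.001 0; 0 0.6284 0 0.007 0.0015 -0.001 0; 0 0.6284 0 0.007 0.0015 -0.001 0; 0 0.6284 0 0.007 0.0015 -0.001 0; 0 0.6284 0 0.007 0.0015 -0.001 0"}}

```text
clock: 20.8
position: [578.7, 313.3, 196.2]
ee_rot: [-0.001, 0.733, 0.681, -0.003]
contact_force: [0.9, -0.0, -0.3]
finger_gap: 0.001
```

```bash
python3 - <<'E'
from m import *
show([580,310,126],down(np.pi/2-.077))
from blk import blocks
blocks(4,(544,-159.5,-.077))
from fit import *
c=read_camera('top')
h=cv2.cvtColor(c['color'],cv2.COLOR_BGR2HSV)
o=c['color'].copy();b=cv2.resize(o,None,fx=6,fy=6,interpolation=cv2.INTER_CUBIC)
m=outline_of('top','mat_top')[0]['pixels']
q=np.array([atz(c,r,cc,4)[:2] for cc,r in cv2.convexHull(np.argwhere(m)[:,::-1].astype(np.int32))[:,0]],np.float32)
print(cv2.minAreaRect(q))
cv2.imwrite('pics/m1.png',b[135*6:205*6,340*6:410*6])
E
```

```text
shares [-0.004   0.0025  0.0936] [-0.0017  0.0009  0.0011] rows>= 1.1
blk top 0.88 621 (array([ 5.44747e+02, -1.57544e+02, -5.10000e-02]), np.float64(0.085))
blk side 0.91 394 (array([ 5.4613e+02, -1.6014e+02, -3.4100e-01]), np.float64(0.2))
((545.3176879882812, -159.3609619140625), (131.97732543945312, 159.9504852294922), 85.3902816772461)
```

View pics/m1.png

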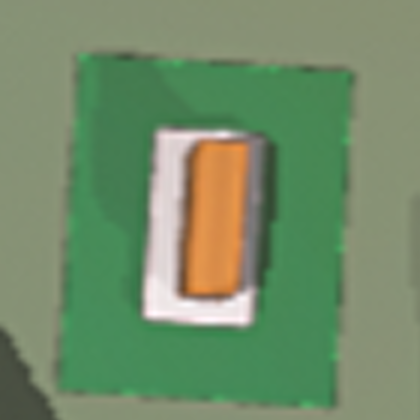

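Request:
{"api": "jog_arm", "payload": {"deltas": "0 -0.004 0.0025 0.05 -0.0017 0 0; 0 -0.004 0.0025 0.09 -0.0017 0 0; 0 -0.004 0.0025 0.1 -0.0017 0 0; 0 -0.004 0.0025 0.11 -0.0017 0 0; 0 -0.004 0.0025 0.117 -0.0017 0 0; 0 -0.004 0.0025 0.12 -0.0017 0 0; 0 -0.004 0.0025 0.12 -0.0017 0 0"}}

```text
clock: 21.98
position: [580.7, 307.0, 106.9]
ee_rot: [0.001, 0.733, 0.68, -0.001]
contact_force: [2.2, -1.3, 2.7]
finger_gap: -0.002
```

Request:
{"api": "jog_arm", "payload": {"deltas": "0 0 0 0.0015 0 0 0; 0 0 0 0.003 0 0 0; 0 0 0 0.003 0 0 0"}}

```text
clock: 22.35
position: [580.8, 307.1, 105.0]
ee_rot: [0.001, 0.733, 0.68, -0.0]
contact_force: [0.6, -1.6, 8.8]
finger_gap: -0.003
```

Request:
{"api": "jog_arm", "payload": {"deltas": "0 0 0 0.001 0 0 0; 0 0 0 0.002 0 0 0; 0 0 0 0.002 0 0 0"}}

```text
clock: 22.72
position: [581.0, 307.1, 104.9]
ee_rot: [0.001, 0.733, 0.68, 0.0]
contact_force: [-2.9, -4.3, 17.8]
finger_gap: 0.001
```

Hard stop at 105 mm (fully down). Retreat and check.

Request:
{"api": "jog_arm", "payload": {"deltas": "0 0 0 -0.01 0 0 0; 0 0 0 -0.08 0 0 0; 0 -0.1 0 -0.16 0 0 0; 0 -0.2 0.1 -0.16 0 0 0; 0 -0.25 0.2 -0.16 0 0 0; 0 -0.25 0.2 -0.16 0 0 0; 0 -0.25 0.2 -0.16 0 0 0"}}

```text
clock: 23.6
position: [717.3, 106.0, 222.3]
ee_rot: [0.001, 0.734, 0.679, -0.002]
contact_force: [-0.9, 0.1, -0.4]
finger_gap: 0.001
```

```bash
python3 - <<'E'
from fit import *
for n in('top','side'):
    c=snap(n,n+'Z.png')
    for t,z in(('ratchet_mid',10),('barrel_mid',38),('loupe_mid',36)):
        for o in outline_of(n,t)[:1]: print(n,t,round(o['conf'],2),np.round(o['location']),atz(c,*o['location'],z).round())
    h=cv2.cvtColor(c['color'],cv2.COLOR_BGR2HSV);m=cv2.inRange(h,(0,150,70),(8,255,255))
    r,k=((140,180) if n=='top' else (245,230));print('knob',np.argwhere(m[r:r+35,k:k+35]).mean(0)+[r,k],proj(c,[580,310,105]))
s=read_state();print(s['clock'],s['position'],s['contact_force'])
a=cv2.imread('pics/topZ.png')[70:300,160:480];cv2.imwrite('pics/Z.png',cv2.resize(a,None,fx=2.5,fy=2.5))
E
```

```text
top ratchet_mid 0.79 [188. 434.] [ 499. -327.   10.]
top barrel_mid 0.95 [110. 332.] [720. -46.  38.]
knob [158.75       196.40714286] [158.38083427 195.04620101]
side ratchet_mid 0.58 [173. 353.] [ 505. -344.   10.]
side barrel_mid 0.7 [202. 272.] [687. -27.  38.]
knob [263.72727273 246.88961039] [259.80302228 245.52379877]
24.0 [715.29516375 110.07603089 223.68648725] [-0.11890878  0.06210313  0.23758219]
```

View pics/Z.png

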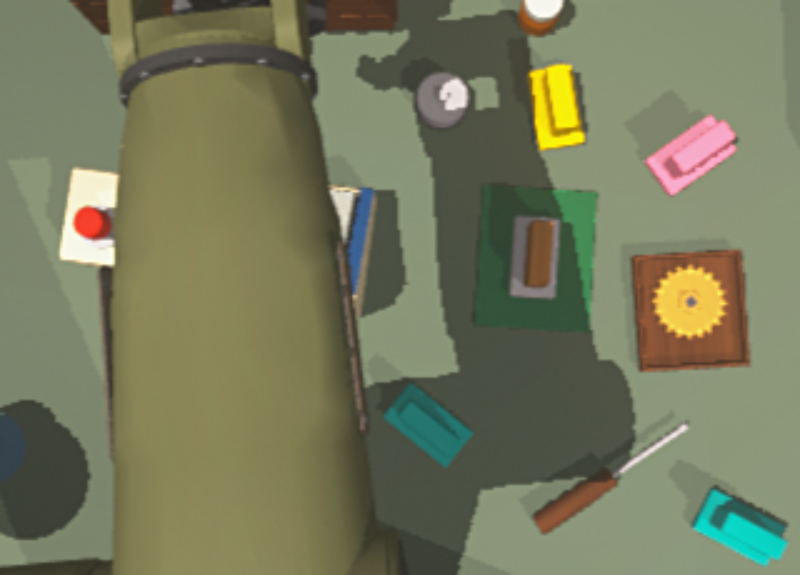

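```bash
python3 -c "
from bench import *
print(sign_off())"
```

```text
the job is handed in; nothing more can be done
None
```

The job is done and handed in at about 24 s, well under the 72 s limit.

- **Knob up:** I gripped the red knob and pulled it up 16.5 mm to its end stop, which pushed back with about 20 N. The top camera picture agreed with it being fully up.
- **Sweep:** I laid the block's sole on the face at the blue-striped end, tilted 30° and pressed in about 7 mm at about 7 N. I then swept it 148 mm in one stroke to the knob end. At the three points I read, depth stayed near 7 mm and force between 6.8 and 7.8 N. I lifted off only at the knob end.
- **Block back:** It stands upright on the mat, within about 2 mm of the centre.
- **Knob down:** I pushed it until it stopped, with its head at 105 mm and about 18 N. In the last top picture it shows where it was at the start.

**Last checks:**
- The arm was clear, with contact force near 0.
- The ratchet wheel and barrel showed at the same spots as at the start.
- The arm hid the loupe from the top camera and the network did not report it, so I could not confirm it. The arm's tool never went near it.
- The side camera's block outline fit gave a wrong yaw (-0.34 rad) with a poor match. I relied on the top camera's fit and picture instead.

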